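Switch off the charger and deal out its packs

ROBOT

A 6-joint arm with a two-finger parallel gripper is mounted at the origin on the work surface. World frame = base frame: x ahead of the robot, y to its left, z up, the work surface at z = 0. Lengths are in m, angles in rad, forces in N, time in s.
With the tool pointing down it reaches from about 0.25 to 0.775 m from the base axis. Payload 4 kg.
Tool frame: the origin (TCP) lies at the very end of the fingers, on their centre line; the grasp point (between the pads) lies 19 mm behind it; z points along the fingers, y is the line along which they close (so a half turn about z gives the same grasp; the last joint's range is limited). The gripper opens to 94 mm and grips with 3 to 60 N. Pads are 16 mm wide; open, the fingers measure 119 mm over their backs; the gripper's body (75 mm by 177 mm) begins 78 mm behind the grasp point.
Start: joints at [-1.335, 0.087, 1.371, -0, 1.684, -0.103], TCP at [0.183, -0.519, 0.206] pointing down, gripper open.
Joint ranges: [-3.1, 3.1], [-0.76, 2.03], [0.27, 2.55], [-1.08, 4.22], [0.17, 2.65], [-2.57, 2.57]. Speed limits (rad/s): [2.79, 2.79, 3.14, 3.14, 3.14, 3.14].

INTERFACE

Orientations are given as [roll, pitch, yaw] about the fixed x, y, z axes, in that order (R = Rz(yaw) Ry(pitch) Rx(roll)).
In Python, from bench import robot gives the robot as it stands. The module is installed in compiled form; this text tells all that it offers.
- The arm moves only by the tool move_arm, never from a script. Its argument "deltas" is one flat list of numbers, 7 for each row, row after row: the turn, a rotation vector about the tool's x, y, z in rad, then the shift along the tool's x, y, z in cm, then the closure, from -1 (fully open) to 1 (shut). A call has 1 to 8 rows; each row is the pose to reach, as a shift and turn from the pose commanded when the call began, along the tool's axes at that moment; what a row does not reach only later rows make up. A row lasts 1/10 s, in which the tool goes at most 50 mm and 8.59 degrees, less where a joint would pass 70% of its speed; a pose out of reach is approached as far as the arm can. A call with a gripper value outside its range is refused whole. The fingers move at their own pace and stop on an object; the grip force is fixed at half the most. Time passes only in rows, so rows that repeat a pose let the fingers close. It gives the time, the measured TCP pose, the force, the opening and the grip force at its end, in the units of the state.
- robot.get_obs(): the state, without advancing time (a new reading comes with each control period).
- robot.snapshot(name): name is "side" or "top" or "wrist"; returns a dict with "image" (480x640x3 uint8, red, green, blue), "depth" (480x640 float32, m along the optical axis (not along the pixel's ray), 0 where there is no reading), "fov_y" (degrees; the focal length in pixels is half the picture's height over the tangent of half this angle, whatever the lens; pixels are square), "cx", "cy" (the principal point, pixels), "origin" and "orientation" of the camera in the world; the wrist camera has in their place "T_tool_cam" (4x4, takes a point from camera to tool coordinates, whose origin is the TCP and whose axes are the flange's). Camera axes: x right, y up, looking along -z (the intrinsics and any distortion apply to the point x, -y, -z); pixel columns grow to the right and rows downward; lengths in m; the calibration is good to about 2 mm. A picture is of the moment at which its call begins: read the wrist's pose just before it.
- robot.close_job(): hands the job in; it is judged then, once.
The state is a dict: "time": time; "joint_positions": joint angles; "qvel": joint speeds; "joint_torque": joint torques, N m; "tool_pos": TCP position; "ee_rot": TCP orientation; "wrist_force": force on the tool from outside, world axes, zero at the start; "wrist_torque": the same for the moment, N m; "width": finger opening in m; "finger_force": force on a finger pad.
Only numpy, scipy, OpenCV 4.12 (cv2) and the standard library are available. Lean on these libraries where they do the work, as an engineer would, in place of code of your own. Each camera call takes 0.05 s, during which the arm holds its last target. There are 200 camera calls.

TASK

Switch the desk charger off at its toggle switch, then finish dealing out its four battery packs, one to a tray in turn, beginning with the tray that is still empty and giving no tray a second pack while another has none, until each of the three trays holds two packs standing upright on their contacts end. Do not pull any pack before the charger is off, leave the blanking plug in its bay, the two packs already dealt in their trays and the switch off, and do not disturb the other things on the desk.

Things in the scene. Friction and masses are not known exactly. Their poses are not given: they have to be found in the camera images.
- pack1: Battery pack, black with a grey band near the top, a block 44 x 30 x 78 mm (own x, y, z), about 0.13 kg (may vary by 30 per cent). Origin: centre of its lower (contacts) end; z runs along the 78 mm to the top. Starts in one of the charger's five bays, leaning 32 degrees from upright towards the charger's front with its top 44 mm out of the bay; its 30 mm thickness is along the charger's y.
- pack2: Battery pack, black with a grey band near the top, a block 44 x 30 x 78 mm (own x, y, z), about 0.13 kg (may vary by 30 per cent). Origin: centre of its lower (contacts) end; z runs along the 78 mm to the top. Starts in one of the charger's five bays, leaning 32 degrees from upright towards the charger's front with its top 44 mm out of the bay; its 30 mm thickness is along the charger's y.
- pack3: Battery pack, black with a grey band near the top, a block 44 x 30 x 78 mm (own x, y, z), about 0.13 kg (may vary by 30 per cent). Origin: centre of its lower (contacts) end; z runs along the 78 mm to the top. Starts in one of the charger's five bays, leaning 32 degrees from upright towards the charger's front with its top 44 mm out of the bay; its 30 mm thickness is along the charger's y.
- pack4: Battery pack, black with a grey band near the top, a block 44 x 30 x 78 mm (own x, y, z), about 0.13 kg (may vary by 30 per cent). Origin: centre of its lower (contacts) end; z runs along the 78 mm to the top. Starts in one of the charger's five bays, leaning 32 degrees from upright towards the charger's front with its top 44 mm out of the bay; its 30 mm thickness is along the charger's y.
- pack5: Battery pack, black with a grey band near the top, a block 44 x 30 x 78 mm (own x, y, z), about 0.13 kg (may vary by 30 per cent). Origin: centre of its lower (contacts) end; z runs along the 78 mm to the top. Starts already dealt: standing upright in one half of a tray, its 44 mm along the tray's length, near the middle of that half.
- pack6: Battery pack, black with a grey band near the top, a block 44 x 30 x 78 mm (own x, y, z), about 0.13 kg (may vary by 30 per cent). Origin: centre of its lower (contacts) end; z runs along the 78 mm to the top. Starts already dealt: standing upright in one half of a tray, its 44 mm along the tray's length, near the middle of that half.
- blank: Black blanking plug, 44 x 30 x 52 mm block of the same section as a pack but shorter, in the fifth bay (any of the five), leaning like the packs; its top stands 18 mm out. Origin and axes like a pack's. It stays where it is.
- charger: Five-bay desk charger, fixed, grey block on a grey foot 110 x 330 mm. Origin: on the desk under its middle; x to its rear, y along the row of bays, z up. Bays at y = -120, -60, 0, 60, 120 mm lean 32 degrees from vertical towards -x: packs draw straight out along (-0.530, 0, 0.848). Centre of a seated pack's lower end: x = -8, z = 47 mm; of its top: x = -50, z = 113 mm.
- charger_mouth (a point): Centre of the mouth of the charger's middle bay (charger x = -26, z = 75 mm). Each pocket is 47 x 33 mm, 34 mm deep; the block's face round the mouths is 74 mm wide and square to the bays' axis. Gaps between neighbouring packs are 30 mm.
- tray_a: Grey open tray, fixed to the desk, outside 140 x 90 x 30 mm (own x, y, z), walls 4 mm, inner floor 4 mm above the desk, room for two packs one behind the other along its x (at about x = -32 and +32 mm). Origin: centre of its underside.
- tray_b: Grey open tray, fixed to the desk, outside 140 x 90 x 30 mm (own x, y, z), walls 4 mm, inner floor 4 mm above the desk, room for two packs one behind the other along its x (at about x = -32 and +32 mm). Origin: centre of its underside.
- tray_c: Grey open tray, fixed to the desk, outside 140 x 90 x 30 mm (own x, y, z), walls 4 mm, inner floor 4 mm above the desk, room for two packs one behind the other along its x (at about x = -32 and +32 mm). Origin: centre of its underside.
- tray_a_in (a point): Centre of that tray's inner floor, 4 mm above its origin; the inside is 132 x 82 mm.
- tray_b_in (a point): Centre of that tray's inner floor, 4 mm above its origin; the inside is 132 x 82 mm.
- tray_c_in (a point): Centre of that tray's inner floor, 4 mm above its origin; the inside is 132 x 82 mm.
- isolator (a joint): The charger's toggle switch: a lever on a hinge, angle in rad, range 0 to 1.0. 0 is OFF (leaning 0.5 rad from vertical to the switch block's own -x side), 1.0 is ON (leaning 0.5 rad to its +x side). Starts on, between 0.8 and 1.0. It moves with about 1 N at the ball and stays where it is left.
- isolator_tip (a point): Centre of the 26 mm black ball at the end of the toggle lever (10 mm rod, 80 mm from the hinge to the ball's centre). At mid travel it is 102 mm above the desk, 92 mm at either end; it moves 77 mm between them.
- isolator_base: Switch block of the toggle, grey, fixed, 70 x 50 x 25 mm (own x, y, z). Origin: centre of its underside; the lever's hinge runs along its y, 22 mm above the desk; the lever swings along its x.
- mug: White mug, radius 41 mm, 95 mm tall, handle at its own +y. Bystander. Origin: centre of its underside.
- puck: Steel and dark controller knob, diameter 80 mm, 53 mm tall. Bystander. Origin: centre of its underside.
- stapler: Black stapler, 40 x 140 x 39 mm. Bystander. Origin: centre of its underside, long along its y.
- notebook: Closed blue notebook, 90 x 140 x 14 mm. Bystander. Origin: centre of its underside.
- pen: Grey-handled small screwdriver, 150 mm long, lying. Bystander.
- hub: Aluminium desk hub, 70 x 50 x 30 mm (own x, y, z), fixed, no lever on it. Bystander. Origin: centre of its underside.
Mind the look-alikes: they are no part of the job. Leave any green look-alike of the pack5 alone.

How it is judged:
By the outcome, as a careful person would: the job done as asked, in the order asked, and still so for the second after the job is handed in, with the robot touching nothing.
It also fails if it takes over 72 s, if anything falls off the work surface, if the arm or the gripper's body presses on something with over 40 N, if the wrist force passes 120 N, or if a joint passes its speed limit or range.

## Working session

There is one attempt and no reset: what is moved stays moved. The work goes in short steps, Python scripts to look and compute and a tool call to move; the robot and the scene stay as the last step left them, time stands still between calls to the robot, and variables do not carry over. Pictures are saved under pics/ and viewed, at most 10 in all, crops included, and the job is handed in when it is done.

Besides the shell and the picture viewer there is one more tool, called after "Call:" by a JSON object that holds its "op" and its "data". move_arm: Moves the arm, as the interface text tells. Its arguments: {"type":"object","properties":{"deltas":{"type":"array","items":{"type":"number"}}},"required":["deltas"]}

```bash
mkdir -p pics; cat > h.py <<'E'
import numpy as np, cv2
from bench import robot
from scipy.spatial.transform import Rotation as R
def cam(s):
    f=240/np.tan(np.radians(s['fov_y'])/2)
    return f
def Tc(s):
    T=np.eye(4)
    if 'T_tool_cam' in s:
        o=s['obs'];W=np.eye(4);W[:3,:3]=rot(o['ee_rot']);W[:3,3]=o['tool_pos'];return W@s['T_tool_cam']
    O=np.array(s['orientation']);T[:3,:3]=O if O.shape==(3,3) else rot(O);T[:3,3]=s['origin'];return T
def rot(e): return R.from_euler('xyz',e).as_matrix()
def snap(n):
    o=robot.get_obs();s=robot.snapshot(n);s['obs']=o;return s
def cloud(s):
    f=cam(s);v,u=np.mgrid[:480,:640];d=s['depth']
    P=np.stack([(u-s['cx'])/f*d,-(v-s['cy'])/f*d,-d],-1);T=Tc(s)
    return P@T[:3,:3].T+T[:3,3]
def save(s,n): cv2.imwrite('pics/'+n,s['image'][...,::-1])
E
python3 - <<'E'
from h import *
for n in('top','side','wrist'):
    s=snap(n);save(s,n+'0.png');np.savez(n+'0.npz',c=cloud(s),im=s['image'],d=s['depth'])
    print(n,s['fov_y'],s['cx'],s['cy'],{k:s[k] for k in s if k not in('image','depth','obs')})
print(robot.get_obs())
E
```

```text
top 43.6399148764586 316.7645807147246 244.0258331253061 {'fov_y': 43.6399148764586, 'cx': 316.7645807147246, 'cy': 244.0258331253061, 'origin': array([0.4308111 , 0.03704676, 1.30274704]), 'orientation': array([ 0.09750832,  0.00584067, -1.57777559])}
side 55.949260947820015 318.82108217636824 250.20703434012714 {'fov_y': 55.949260947820015, 'cx': 318.82108217636824, 'cy': 250.20703434012714, 'origin': array([0.44486872, 0.84551737, 0.55838387]), 'orientation': array([ 1.04172945,  0.00843964, -3.0463562 ])}
wrist 65.21019116734071 323.62476939061355 236.94749786844795 {'fov_y': 65.21019116734071, 'cx': 323.62476939061355, 'cy': 236.94749786844795, 'T_tool_cam': array([[ 9.36826887e-04,  9.67730551e-01,  2.51985522e-01,
         7.29755787e-02],
       [ 9.99999345e-01, -1.07210038e-03,  3.99538894e-04,
        -6.75958635e-04],
       [ 6.56799768e-04,  2.51984983e-01, -9.67730922e-01,
        -1.78320125e-01],
       [ 0.00000000e+00,  0.00000000e+00,  0.00000000e+00,
         1.00000000e+00]])}
{'time': 0.15, 'joint_positions': array([-1.33508986e+00,  8.78096492e-02,  1.37188106e+00, -4.13652054e-05,
        1.68359175e+00, -1.03092394e-01]), 'qvel': array([ 8.55547999e-06, -1.36069928e-03, -5.19478417e-03,  7.73125960e-05,
       -1.52935229e-03,  3.84936162e-04]), 'joint_torque': array([ 1.33132649e-03, -3.40642118e+01, -3.02793431e+01,  7.18597113e-02,
        3.05735331e-02, -1.14788895e-04]), 'tool_pos': array([ 0.18268411, -0.51833701,  0.20457291]), 'ee_rot': array([-3.13990759e+00, -1.33006101e-04,  3.38794131e-01]), 'wrist_force': array([ 0.72992601,  0.24096703, -0.53117236]), 'wrist_torque': array([-0.03003371, -0.0479486 ,  0.01210818]), 'finger_force': 0.0, 'width': 0.09423253705359282}
```

View pics/top0.png

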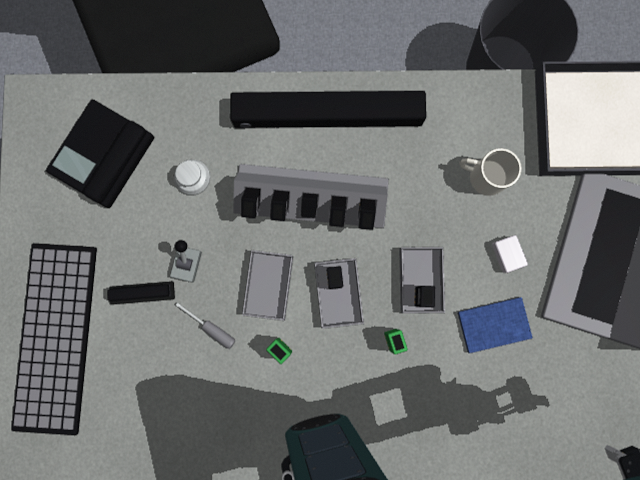

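View pics/side0.png

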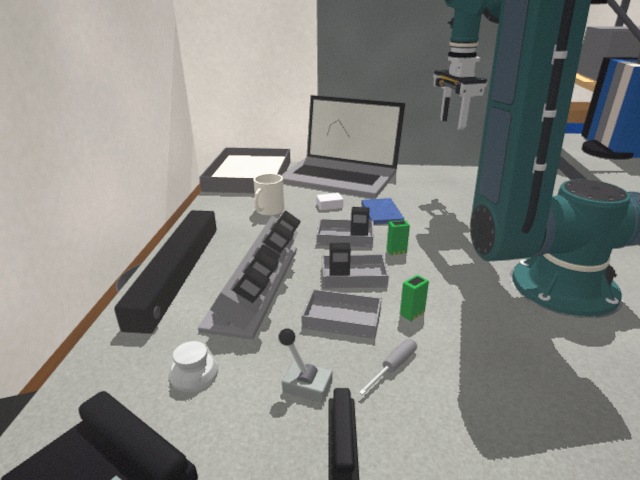

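The top view shows the robot at the bottom, with image up = +x and left = +y. Switch ball at (181,246) leans away from the robot over its base at (184,263). Bays run from (251,202) to (368,212), and the middle one at (309,205) looks like the short blank. The left tray (267,285) is empty, and the middle and right trays hold one pack each. The green blocks are look-alikes. The side view agrees.

```bash
python3 - <<'E'
from h import *
D=np.load('top0.npz');c=D['c'];im=D['im'];z=c[...,2]
print('desk z',np.median(z[300:330,560:600]),np.median(z[330:400,120:130]))
def reg(u0,u1,v0,v1,zl,zh,dark=None):
    m=np.zeros(z.shape,bool);m[v0:v1,u0:u1]=1
    m&=(z>zl)&(z<zh)
    if dark is not None: m&=(im.max(-1)<60)==dark
    return m
def rect(m):
    P=c[m];(x,y),(w,h),a=cv2.minAreaRect((P[:,:2]*1000).astype(np.float32));return np.round([x,y,w,h,a],1),len(P),np.round(np.median(P,0)*1000,1)
for n,b in dict(L=(235,300,240,330),M=(305,370,250,335),R=(390,450,240,320)).items():
    print(n,'rim',rect(reg(*b,.02,.036)),'floor',rect(reg(*b,.0,.012)),'pack',rect(reg(*b,.06,.095)))
for u in(251,280,309,339,368):
    m=reg(u-16,u+16,180,235,.085,.15,None); m2=reg(u-13,u+13,180,235,.0,.15,True)
    print(u,rect(m),'zmax',z[m2].max(), np.percentile(z[m2],[2,50,98]))
    mm=m&(z>np.percentile(z[m],95)); 
print('charger foot',rect(reg(215,395,160,235,.008,.14)))
print('ball',rect(reg(165,195,235,255,.07,.12)),'base',rect(reg(160,210,235,290,.018,.034)))
print('greens/others'); 
E
```

```text
desk z 0.017922088979905215 -0.0014961021789295925
L rim (array([468.7, 150.3,  90.8, 140.2,  82.2]), 440, array([468.5, 153.2,  28.4])) floor (array([471.6, 152.8, 140.1, 193. ,  89.7]), 3062, array([469.5, 150. ,   2.7])) pack (array([0., 0., 0., 0., 0.]), 0, array([nan, nan, nan]))
M rim (array([450.5,  -1.4, 140. ,  89.9,   6. ]), 428, array([452. ,  -3.6,  28.8])) floor (array([4.541e+02, 4.000e-01, 1.395e+02, 1.814e+02, 8.960e+01]), 2820, array([444.5,  -3.7,   2.7])) pack (array([482. ,   8. ,  43.9,  30.2,   6.4]), 317, array([481. ,   8.6,  81.1]))
R rim (array([ 477.3, -179.8,   91.6,  140. ,   89.9]), 507, array([ 468.6, -176.9,   28.4])) floor (array([ 479.7, -178.5,  129.2,  171.9,   89. ]), 2503, array([ 489. , -176.5,    3. ])) pack (array([ 441.8, -179.2,   30.8,   42.7,   89.3]), 354, array([ 440.8, -177.8,   81. ]))
251 (array([643.2, 179.3,  64.7,  81.4,  88.3]), 710, array([645.7, 179. , 100.6])) zmax 0.12713044495185666 [0.05702209 0.10446844 0.12316604]
280 (array([637.6, 123. ,  66.1,  81.8,  82.7]), 719, array([642. , 119.9,  99.3])) zmax 0.12645981467026224 [0.06080933 0.10615654 0.12303158]
309 (array([641.1,  59.8,  63.9,  66.6,  89.6]), 520, array([650.7,  60.5,  91. ])) zmax 0.10373133661602796 [0.05479788 0.08512453 0.10079883]
339 (array([624.6,   0.9,  65.4,  81.7,  84.2]), 711, array([631. ,   1.1,  99.6])) zmax 0.12555326501574182 [0.05428807 0.1033319  0.12328712]
368 (array([617.6, -59.4,  64.9,  82.6,  85.9]), 720, array([624.1, -58.1, 100.3])) zmax 0.12580258931390698 [0.05519835 0.10542878 0.12293496]
charger foot (array([654. ,  57.1, 329.1, 129.5,  83.9]), 7577, array([646.3,  56.5,  81.2]))
ball (array([546. , 319.2,  24.4,  25.4,  45.8]), 137, array([544.5, 318.5, 102.6])) base (array([503.2, 330.4,  51. ,  95.8,  74.8]), 609, array([508.5, 322.8,  24.2]))
greens/others
  return _methods._mean(a, axis=axis, dtype=dtype,
  ret = um.true_divide(
```

```bash
cat >> h.py <<'E'
def Rt(yaw,tilt=0):  # tool x along yaw, z down, leaning forward by tilt
    X=np.array([np.cos(yaw),np.sin(yaw),0]);Z=np.array([0,0,1.]);y=np.cross(X,Z)
    z=np.sin(tilt)*X-np.cos(tilt)*Z; return np.stack([np.cross(y,z),y,z],1)
def go(p,Rm,name=''):
    o=robot.get_obs();C=rot(o['ee_rot'])
    rv=R.from_matrix(C.T@Rm).as_rotvec();sh=C.T@(np.array(p)-o['tool_pos'])*100
    print(name,'rv',np.round(rv,3),'cm',np.round(sh,2),'rows %.1f %.1f'%(np.linalg.norm(sh)/5,np.degrees(np.linalg.norm(rv))/8.59))
E
python3 - <<'E'
from h import *
D=np.load('top0.npz');c=D['c'];im=D['im']
yaw=-np.radians(6.1);X=np.array([np.cos(yaw),np.sin(yaw),0]);Y=np.array([-X[1],X[0],0]);Z=np.array([0,0,1.])
o=np.array([.6637,.0561,0]);t=np.radians(32);A=-np.sin(t)*X+np.cos(t)*Z;U=np.cos(t)*X+np.sin(t)*Z
q=c[160:240,210:400].reshape(-1,3)-o
w=q@A;u=q@U;y=q@Y
top=-.050*-np.sin(t)+.113*np.cos(t);print('expected top w,u',top,-.05*np.cos(t)+.113*np.sin(t))
for b in(-.12,-.06,0,.06,.12):
    h=top-(.026 if b==0 else 0)
    m=(abs(y-b)<.024)&(abs(w-h)<.006)&(abs(u-.018)<.035)
    r=cv2.minAreaRect((np.stack([u,y],1)[m]*1000).astype(np.float32))
    print(b,m.sum(),np.median(w[m]),np.round(r[0],1),np.round(r[1],1),r[2])
# switch base
z=c[...,2];m=np.zeros(z.shape,bool);m[235:290,160:210]=1;m&=(z>.021)&(z<.027)
r=cv2.minAreaRect((c[m][:,:2]*1000).astype(np.float32));print(r,m.sum())
C=np.array([.509,.329,0])
a=np.radians(-15.2);x=np.array([np.cos(a),np.sin(a)])
go(np.r_[.509,.329,.18]+.072*np.r_[x,0],Rt(a),'sw above')
E
```

```text
expected top w,u 0.12232539807733638 0.017478472050530852
-0.12 301 0.12361393629467252 [  11.7 -119.6] [46.2 30.5] 0.014438596554100513
-0.06 304 0.12368762530722313 [ 11.1 -59.7] [46.2 30. ] 0.4184178113937378
0 289 0.09710708750948736 [13.3  0.2] [29.8 44.4] 89.83360290527344
0.06 300 0.12379079017914513 [11.2 60. ] [30.  45.9] 87.73381042480469
0.12 305 0.12366712246515245 [ 11.8 119.4] [45.2 30.6] 1.1359703540802002
((506.2286682128906, 329.46661376953125), (49.45848083496094, 88.29701232910156), 76.77369689941406) 389
sw above rv [-0.002  0.     0.604] cm [ 64.86 -64.98   2.58] rows 18.4 4.0
```

Call:
{"op": "move_arm", "data": {"deltas": [0,0,0,3.4,-3.4,0,1,0,0,0,6.8,-6.8,0,1,0,0,0,10.2,-10.2,0,1,0,0,0,13.6,-13.6,0,1,0,0,0,17,-17,0,1,0,0,0,20.4,-20.4,0,1,0,0,0,23.8,-23.8,0,1,0,0,0,27.2,-27.2,0,1]}}

```text
time: 0.95
tool_pos: [0.3491, -0.1699, 0.2053]
ee_rot: [3.141, -0.0, 0.338]
wrist_force: [1.5, 0.1, -0.8]
width: 0.0336
finger_force: 0.0
```

Call:
{"op": "move_arm", "data": {"deltas": [0,0,0,3.4,-3.4,0,1,0,0,0,6.8,-6.8,0,1,0,0,0,10.2,-10.2,0,1,0,0,0,13.6,-13.6,0,1,0,0,0,17,-17,0,1,0,0,0,20.4,-20.4,0,1,0,0,0,23.8,-23.8,0,1,0,0,0,27.2,-27.2,0,1]}}

```text
time: 1.75
tool_pos: [0.5154, 0.1771, 0.2051]
ee_rot: [3.141, 0.0, 0.339]
wrist_force: [1.0, 0.2, 1.5]
width: 0.0003
finger_force: 0.0
```

```bash
python3 - <<'E'
from h import *
print(robot.get_obs()['joint_positions'],robot.get_obs()['tool_pos'])
a=np.radians(-14.5);x=np.r_[np.cos(a),np.sin(a),0]
go(np.r_[.509,.329,.18]+.072*x,Rt(a),'sw above')
go(np.r_[.509,.329,.082]+.072*x,Rt(a),'sw down')
E
```

```text
[ 2.27274053e-01  7.64319995e-02  1.38309679e+00 -3.91880880e-04
  1.68249397e+00  1.45875306e+00] [0.51536353 0.1771418  0.20507375]
sw above rv [0.    0.    0.592] cm [ 10.43 -10.51   2.5 ] rows 3.0 4.0
sw down rv [0.    0.    0.592] cm [ 10.43 -10.52  12.3 ] rows 3.9 4.0
```

Call:
{"op": "move_arm", "data": {"deltas": [0,0,0.15,2.6,-2.6,0.6,1,0,0,0.3,5.2,-5.2,1.2,1,0,0,0.45,7.8,-7.8,1.9,1,0,0,0.592,10.4,-10.5,2.5,1,0,0,0.592,10.4,-10.5,5.5,1,0,0,0.592,10.4,-10.5,9,1,0,0,0.592,10.4,-10.5,12.3,1,0,0,0.592,10.4,-10.5,12.3,1]}}

```text
time: 2.55
tool_pos: [0.5741, 0.3071, 0.0751]
ee_rot: [3.133, 0.011, -0.253]
wrist_force: [-0.2, -0.8, -0.0]
width: 0.0008
finger_force: 0.0
```

```bash
python3 - <<'E'
from h import *
s=snap('wrist');c=cloud(s);im=s['image'];save(s,'w1.png')
s2=snap('side');save(s2,'s1.png');cc=cloud(s2);z=cc[...,2]
m=(z>.085)&(z<.12)&(abs(cc[...,0]-.53)<.05)&(abs(cc[...,1]-.33)<.04)&(s2['image'].max(-1)<50)
print(m.sum(),cc[m].mean(0) if m.any() else '',robot.get_obs()['tool_pos'])
E
```

```text
28 [0.5460459  0.33013891 0.09930697] [0.57784453 0.30853784 0.08192126]
```

View pics/s1.png

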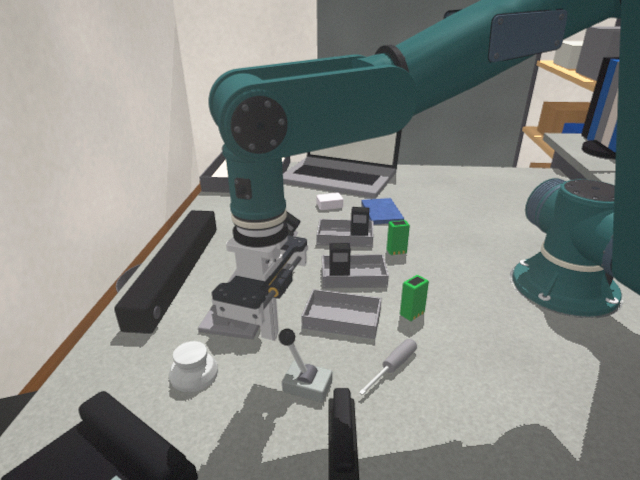

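Call:
{"op": "move_arm", "data": {"deltas": [0,0,0,-1.5,0,0,1,0,0,0,-3,0,0,1,0,0,0,-4.5,0,0,1,0,0,0,-6,0,0,1,0,0,0,-7,0,0,1,0,0,0,-8,0,0,1,0,0,0,-8.4,0,0,1,0,0,0,-8.4,0,0,1]}}

```text
time: 3.45
tool_pos: [0.499, 0.3292, 0.083]
ee_rot: [-3.141, -0.006, -0.253]
wrist_force: [6.2, -1.2, -0.4]
width: 0.0004
finger_force: 3.0
```

Call:
{"op": "move_arm", "data": {"deltas": [0,0,0,-0.2,0,0,1,0,0,0,-0.4,0,0,1,0,0,0,-0.4,0,0,1]}}

```text
time: 3.75
tool_pos: [0.4987, 0.3293, 0.0831]
ee_rot: [-3.14, -0.013, -0.255]
wrist_force: [13.2, -2.5, -4.1]
width: 0.0004
finger_force: 6.6
```

```bash
python3 - <<'E'
from h import *
s2=snap('side');save(s2,'s2.png');cc=cloud(s2);z=cc[...,2]
m=(z>.08)&(z<.12)&(abs(cc[...,0]-.49)<.06)&(abs(cc[...,1]-.34)<.03)&(s2['image'].max(-1)<50)
print(m.sum(),cc[m].mean(0) if m.any() else '',robot.get_obs()['tool_pos'])
E
```

```text
121 [0.47823121 0.34597605 0.09804565] [0.49867362 0.329252   0.08307221]
```

```bash
cat >> h.py <<'E'
YC=-np.radians(6.1);XC=np.array([np.cos(YC),np.sin(YC),0]);YY=np.array([-XC[1],XC[0],0]);T32=np.radians(32)
AX=-np.sin(T32)*XC+np.cos(T32)*np.array([0,0,1.]);RP=Rt(YC,T32)
def top(b): return np.array([.6637,.0561,0])-.0545*XC+b*YY+np.array([0,0,.1125])
TR=dict(L=([.4687,.1503],-7.8),M=([.4505,-.0014],6.0),R=([.473,-.179],-.3))
def slot(t,x,h=.087): # TCP pose for pack in tray t at own x; TCP 34mm below the pack top
    p,a=TR[t];a=np.radians(a);return np.r_[p[0]+x*np.cos(a),p[1]+x*np.sin(a),h],Rt(a)
E
python3 - <<'E'
from h import *
print(top(.12))
go(top(.12)+.04*AX,RP,'pre')
go(top(.12)+.10*AX,RP,'pre high')
E
```

```text
[0.62226027 0.18121195 0.1125    ]
pre rv [ 0.041  0.545 -0.145] cm [13.68 11.51 -6.18] rows 3.8 3.8
pre high rv [ 0.041  0.545 -0.145] cm [ 10.59  11.97 -11.31] rows 3.9 3.8
```

Call:
{"op": "move_arm", "data": {"deltas": [0,0,0,1.5,0,0,1,0,0,0,2,0,-5,1,0,0,0,3,1,-10,0.5,0.01,0.14,-0.036,5,4,-12,0,0.02,0.28,-0.07,7,7,-12,-0.06,0.03,0.42,-0.11,9,10,-12,-0.06,0.041,0.545,-0.145,10.6,12,-11.3,-0.06,0.041,0.545,-0.145,10.6,12,-11.3,-0.06]}}

```text
time: 4.6
tool_pos: [0.5586, 0.1844, 0.1861]
ee_rot: [3.134, -0.532, -0.103]
wrist_force: [-0.8, 0.0, -2.2]
width: 0.0449
finger_force: 0.0
```

```bash
python3 - <<'E'
from h import *
s=snap('wrist');save(s,'w2.png');c=cloud(s);o=robot.get_obs();print(o['tool_pos'],o['ee_rot'],o['width'])
q=c.reshape(-1,3)-np.array([.6637,.0561,0]);dark=(s['image'].max(-1)<200).ravel()
w=q@AX;u=q@(np.cos(T32)*XC+np.sin(T32)*np.array([0,0,1]));y=q@YY
for b in(0,.06,.12):
    h=.123-(.026 if b==0 else 0);m=(abs(y-b)<.022)&(abs(w-h)<.006)&(abs(u-.015)<.04)
    if m.sum()>20: print(b,m.sum(),np.median(w[m]),cv2.minAreaRect((np.stack([u,y],1)[m]*1000).astype(np.float32)))
top_s=snap('top');cc=cloud(top_s);z=cc[...,2];m=np.zeros(z.shape,bool);m[235:310,150:215]=1
mm=m&(z>.075)&(z<.115);print('ball',cc[mm].mean(0) if mm.any() else None,mm.sum())
go(top(.12)-.034*AX,RP,'grasp')
E
```

```text
[0.56186312 0.18657119 0.1906514 ] [ 3.13912317 -0.53671998 -0.10508832] 0.04816140519451334
0 1973 0.09700927165954945 ((12.70920181274414, 2.876270294189453), (30.323923110961914, 43.53127670288086), 89.80587768554688)
0.06 2279 0.12411648704183414 ((11.014052391052246, 62.59546661376953), (43.42332077026367, 30.239931106567383), 0.2859015464782715)
0.12 2262 0.12419360651834242 ((10.889318466186523, 122.35735321044922), (43.52714157104492, 29.958209991455078), 0.33212947845458984)
ball [0.47736312 0.33617934 0.09994934] 114
grasp rv [-0.001  0.016  0.   ] cm [ 0.76  0.09 13.43] rows 2.7 0.1
```

View pics/w2.png

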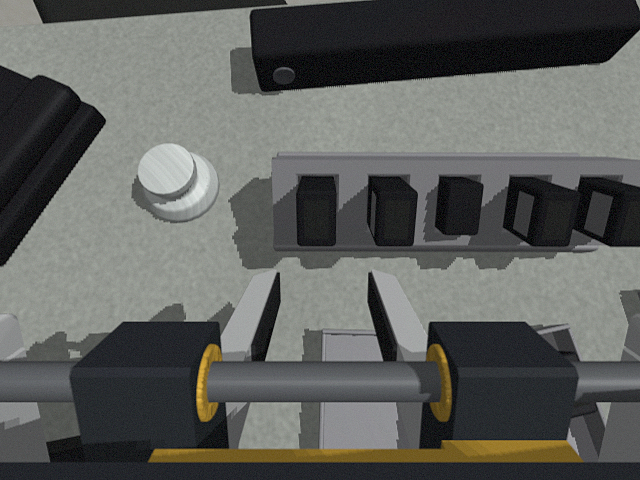

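Call:
{"op": "move_arm", "data": {"deltas": [0,0.008,0,0.6,0,4,-0.06,0,0.008,0,0.6,0,8,-0.06,0,0.008,0,0.6,0,11,-0.06,0,0.008,0,0.6,0,13.4,-0.06,0,0.008,0,0.6,0,13.4,-0.06,0,0.008,0,0.6,0,13.4,1,0,0.008,0,0.6,0,13.4,1,0,0.008,0,0.6,0,13.4,1]}}

```text
time: 5.5
tool_pos: [0.6412, 0.1812, 0.087]
ee_rot: [-3.139, -0.558, -0.105]
wrist_force: [-0.1, -0.5, 2.3]
width: 0.0298
finger_force: 30.0
```

```bash
python3 - <<'E'
from h import *
o=robot.get_obs();print(o['tool_pos'],o['ee_rot'],o['width'],o['finger_force'],o['wrist_force'])
print((o['tool_pos']-top(.12))@np.stack([XC,YY,AX],1))
E
```

```text
[0.64115288 0.1811792  0.0869896 ] [-3.13927327 -0.55776109 -0.10510074] 0.029826026754612354 29.99246120452881 [-0.07281662 -0.50751329  2.26487752]
[ 0.01878911  0.00197505 -0.03159076]
```

```bash
python3 - <<'E'
from h import *
for h in(.15,.07,.053): go(*slot('L',.032,h),str(h))
E
```

```text
0.15 rv [-0.011 -0.558  0.031] cm [ -8.23   4.95 -12.57] rows 3.2 3.7
0.07 rv [-0.011 -0.558  0.031] cm [-12.46   4.97  -5.78] rows 2.9 3.7
0.053 rv [-0.011 -0.558  0.031] cm [-13.36   4.97  -4.34] rows 3.0 3.7
```

Call:
{"op": "move_arm", "data": {"deltas": [0,0,0,0,0,-1,1,0,0,0,0,0,-2.5,1,0,0,0,0,0,-4.5,1,0,0,0,0,0,-7,1,0,0,0,0,0,-7,1]}}

```text
time: 6.0
tool_pos: [0.6034, 0.1852, 0.1488]
ee_rot: [-3.137, -0.56, -0.106]
wrist_force: [0.3, 0.3, -1.4]
width: 0.0297
finger_force: 30.0
```

```bash
python3 - <<'E'
from h import *
o=robot.get_obs();print(o['tool_pos'],o['width'],o['finger_force'],o['wrist_force'])
for h in(.15,.07,.053): go(*slot('L',.032,h),str(h))
E
```

```text
[0.60343891 0.18522079 0.14875027] 0.029651925262493994 29.995854198932648 [ 0.30814459  0.33273613 -1.36712532]
0.15 rv [-0.013 -0.56   0.031] cm [-8.26  4.97 -5.35] rows 2.2 3.7
0.07 rv [-0.013 -0.56   0.031] cm [-12.51   5.     1.43] rows 2.7 3.7
0.053 rv [-0.013 -0.56   0.031] cm [-13.42   5.     2.87] rows 2.9 3.7
```

Call:
{"op": "move_arm", "data": {"deltas": [0,-0.14,0.01,-2,1.2,-2,1,-0.005,-0.28,0.015,-4,2.5,-3.5,1,-0.01,-0.42,0.02,-6,3.7,-4.5,1,-0.013,-0.56,0.03,-8.3,5,-5.4,1,-0.013,-0.56,0.03,-8.3,5,-5.4,1,-0.013,-0.56,0.03,-10.4,5,-2,1,-0.013,-0.56,0.03,-12.5,5,1.4,1,-0.013,-0.56,0.03,-12.5,5,1.4,1]}}

```text
time: 6.8
tool_pos: [0.4943, 0.1442, 0.0591]
ee_rot: [3.133, 0.017, -0.136]
wrist_force: [-1.9, -0.3, -2.7]
width: 0.0299
finger_force: 30.0
```

```bash
cat >> h.py <<'E'
def state():
    o=robot.get_obs();print('t',o['time'],'pos',np.round(o['tool_pos'],4),'rot',np.round(o['ee_rot'],3),'w',round(o['width'],4),'F',np.round(o['wrist_force'],1))
E
python3 - <<'E'
from h import *
state()
go(*slot('L',.032,.053))
s=snap('side');save(s,'s3.png')
E
```

```text
t 6.8 pos [0.4943 0.1442 0.0591] rot [ 3.133  0.017 -0.136] w 0.0299 F [-1.9 -0.3 -2.7]
 rv [0.008 0.017 0.   ] cm [ 0.59 -0.26  0.6 ] rows 0.2 0.1
```

View pics/s3.png

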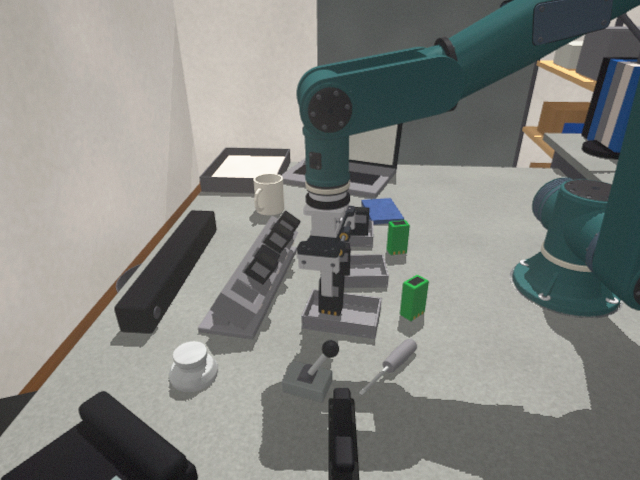

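The pack hangs upright over the far half of the left tray at (330,300), and the lever (330,348) is in the off position. The arm was still settling, so I'll let it settle before lowering.

Call:
{"op": "move_arm", "data": {"deltas": [0,0,0,0,0,0,1,0,0,0,0,0,0.2,1]}}

```text
time: 7.05
tool_pos: [0.5019, 0.1454, 0.067]
ee_rot: [3.139, -0.0, -0.136]
wrist_force: [0.2, 0.0, -1.8]
width: 0.0296
finger_force: 30.0
```

```bash
python3 - <<'E'
from h import *
state()
go(*slot('L',.032,.053))
E
```

```text
t 7.05 pos [0.5019 0.1454 0.067 ] rot [ 3.139 -0.    -0.136] w 0.0296 F [ 0.2  0.  -1.8]
 rv [ 0.002 -0.     0.   ] cm [-0.16 -0.04  1.4 ] rows 0.3 0.0
```

Call:
{"op": "move_arm", "data": {"deltas": [0,0,0,0,0,0.5,1,0,0,0,0,0,0.9,1,0,0,0,0,0,1.1,1,0,0,0,0,0,1.3,1,0,0,0,0,0,1.4,1,0,0,0,0,0,1.4,1]}}

```text
time: 7.65
tool_pos: [0.4997, 0.1446, 0.0506]
ee_rot: [3.138, 0.006, -0.136]
wrist_force: [-1.7, -0.2, 3.3]
width: 0.0303
finger_force: 30.0
```

Call:
{"op": "move_arm", "data": {"deltas": [0,0,0,0,0,0,-0.06,0,0,0,0,0,-0.2,-0.06,0,0,0,0,0,-2,-0.06,0,0,0,0,0,-5,-0.06,0,0,0,0,0,-9,-0.06,0,0,0,0,0,-12,-0.06,0,0,0,0,0,-12,-0.06]}}

```text
time: 8.35
tool_pos: [0.5036, 0.1457, 0.1757]
ee_rot: [3.141, -0.005, -0.136]
wrist_force: [0.5, -0.1, 0.4]
width: 0.0499
finger_force: 0.0
```

```bash
sed -i 's/-.0545\*XC+b\*YY/-.0552*XC+(b+.0012)*YY/; s/\[.473,-.179\]/[.4765,-.1795]/' h.py; python3 - <<'E'
from h import *
state()
go(top(.06)+.07*AX,RP,'pre')
go(top(.06)-.033*AX,RP,'grasp')
E
```

```text
t 8.35 pos [0.5036 0.1457 0.1757] rot [ 3.141 -0.005 -0.136] w 0.0499 F [ 0.5 -0.1  0.4]
pre rv [ 0.009  0.554 -0.029] cm [7.67 0.85 0.42] rows 1.5 3.7
grasp rv [ 0.009  0.554 -0.029] cm [13.08  0.69  9.19] rows 3.2 3.7
```

Call:
{"op": "move_arm", "data": {"deltas": [0,0.14,-0.007,2,0.2,0,-0.06,0.004,0.28,-0.015,4,0.4,0,-0.06,0.006,0.42,-0.022,6,0.6,0.2,-0.06,0.009,0.554,-0.029,7.7,0.8,0.4,-0.06,0.009,0.554,-0.029,7.7,0.8,0.4,-0.06,0.009,0.554,-0.029,7.7,0.8,0.4,-0.06]}}

```text
time: 8.95
tool_pos: [0.5744, 0.1266, 0.164]
ee_rot: [3.137, -0.544, -0.104]
wrist_force: [-0.2, 0.4, -0.3]
width: 0.0497
finger_force: 0.0
```

```bash
python3 - <<'E'
from h import *
state()
go(top(.06)-.033*AX,RP,'grasp')
s=snap('top');c=cloud(s);z=c[...,2];save(s,'t4.png')
m=np.zeros(z.shape,bool);m[230:330,225:300]=1;m&=(z>.065)&(z<.095)&(abs(c[...,0]-.4687)<.075)&(abs(c[...,1]-.15)<.05)
P=c[m];print(len(P),cv2.minAreaRect((P[:,:2]*1000).astype(np.float32)),np.median(P[:,2]))
E
```

```text
t 8.95 pos [0.5744 0.1266 0.164 ] rot [ 3.137 -0.544 -0.104] w 0.0497 F [-0.2  0.4 -0.3]
grasp rv [0.003 0.015 0.002] cm [ 0.9  -0.09  9.83] rows 2.0 0.1
0 ((0.0, 0.0), (0.0, 0.0), 0.0) nan
  return _methods._mean(a, axis=axis, dtype=dtype,
  ret = ret.dtype.type(ret / rcount)
```

Call:
{"op": "move_arm", "data": {"deltas": [0,0.003,0,0.1,-0.05,0,-0.06,0,0.003,0,0.1,-0.05,3,-0.06,0,0.003,0,0.1,-0.05,6,-0.06,0,0.003,0,0.1,-0.05,9,-0.06,0,0.003,0,0.1,-0.05,10.2,-0.06,0,0.003,0,0.1,-0.05,10.2,-0.06,0,0.003,0,0.1,-0.05,10.2,1,0,0.003,0,0.1,-0.05,10.2,1]}}

```text
time: 9.8
tool_pos: [0.6303, 0.1215, 0.0814]
ee_rot: [3.139, -0.554, -0.105]
wrist_force: [-0.8, -0.1, 0.2]
width: 0.0376
finger_force: 0.0
```

```bash
python3 - <<'E'
from h import *
state()
go(top(.06)-.033*AX,RP,'grasp')
E
```

```text
t 9.8 pos [0.6303 0.1215 0.0814] rot [ 3.139 -0.554 -0.105] w 0.0376 F [-0.8 -0.1  0.2]
grasp rv [0.002 0.004 0.001] cm [ 0.38  0.03 -0.14] rows 0.1 0.0
```

Call:
{"op": "move_arm", "data": {"deltas": [0,0,0,0.2,0,0,1,0,0,0,0.2,0,0,1,0,0,0,0.2,0,0,1]}}

```text
time: 10.1
tool_pos: [0.6315, 0.1213, 0.0818]
ee_rot: [3.139, -0.553, -0.105]
wrist_force: [-3.5, 0.7, 5.0]
width: 0.0297
finger_force: 30.0
```

Call:
{"op": "move_arm", "data": {"deltas": [0,0,0,0,0,-1,1,0,0,0,0,0,-2.5,1,0,0,0,0,0,-4.5,1,0,0,0,0,0,-7,1,0,0,0,0,0,-7,1,0,0,0,0,0,-7,1]}}

```text
time: 10.7
tool_pos: [0.594, 0.1252, 0.14]
ee_rot: [3.138, -0.551, -0.104]
wrist_force: [0.4, 0.5, -1.1]
width: 0.0301
finger_force: 30.0
```

```bash
python3 - <<'E'
from h import *
state()
go(*slot('M',-.032,.15),'.15')
go(*slot('M',-.032,.065),'.065')
E
```

```text
t 10.7 pos [0.594  0.1252 0.14  ] rot [ 3.138 -0.551 -0.104] w 0.0301 F [ 0.4  0.5 -1.1]
.15 rv [ 0.061 -0.549 -0.205] cm [-13.18  14.78  -9.22] rows 4.4 3.9
.065 rv [ 0.061 -0.549 -0.205] cm [-17.63  14.76  -1.98] rows 4.6 3.9
```

Call:
{"op": "move_arm", "data": {"deltas": [0.01,-0.12,-0.04,-2,2,-4,1,0.02,-0.25,-0.08,-5,6,-7.5,1,0.035,-0.38,-0.13,-8,10,-9.5,1,0.05,-0.47,-0.17,-10.5,13,-10.5,1,0.061,-0.549,-0.205,-12.1,14.8,-10.9,1,0.061,-0.549,-0.205,-12.1,14.8,-10.9,1,0.061,-0.549,-0.205,-13.2,14.8,-9.2,1,0.061,-0.549,-0.205,-13.2,14.8,-9.2,1]}}

```text
time: 11.5
tool_pos: [0.4174, -0.0043, 0.1459]
ee_rot: [-3.14, 0.006, 0.104]
wrist_force: [-0.7, 0.3, -0.5]
width: 0.03
finger_force: 30.0
```

Call:
{"op": "move_arm", "data": {"deltas": [0,0,0,0,0,0,1,0,0,0,0,0,0,1]}}

```text
time: 11.7
tool_pos: [0.4196, -0.0045, 0.1498]
ee_rot: [3.141, -0.0, 0.106]
wrist_force: [-1.1, 0.2, -0.7]
width: 0.0298
finger_force: 30.0
```

```bash
python3 - <<'E'
from h import *
state()
go(*slot('M',-.032,.065),'.065')
go(*slot('M',-.032,.048),'.048')
E
```

```text
t 11.7 pos [ 0.4196 -0.0045  0.1498] rot [ 3.141 -0.     0.106] w 0.0298 F [-1.1  0.2 -0.7]
.065 rv [ 0.    -0.     0.001] cm [-0.09  0.01  8.48] rows 1.7 0.0
.048 rv [ 0.    -0.     0.001] cm [-9.000e-02  1.000e-02  1.018e+01] rows 2.0 0.0
```

Call:
{"op": "move_arm", "data": {"deltas": [0,0,0,-0.1,0,4,1,0,0,0,-0.1,0,7.5,1,0,0,0,-0.1,0,8.8,1,0,0,0,-0.1,0,9.3,1,0,0,0,-0.1,0,9.7,1,0,0,0,-0.1,0,9.9,1,0,0,0,-0.1,0,10.1,1,0,0,0,-0.1,0,10.1,1]}}

```text
time: 12.5
tool_pos: [0.4187, -0.0053, 0.0491]
ee_rot: [3.141, -0.001, 0.105]
wrist_force: [-0.3, -0.5, -1.2]
width: 0.0297
finger_force: 30.0
```

Call:
{"op": "move_arm", "data": {"deltas": [0,0,0,0,0,0.15,1,0,0,0,0,0,0.25,1,0,0,0,0,0,0.25,1]}}

```text
time: 12.8
tool_pos: [0.4189, -0.0053, 0.048]
ee_rot: [3.141, -0.002, 0.105]
wrist_force: [-2.4, 0.5, 7.6]
width: 0.0298
finger_force: 30.0
```

Contact (about 9 N), so I'll release, rise and head for the pack at -60.

Call:
{"op": "move_arm", "data": {"deltas": [0,0,0,0,0,-0.1,-0.06,0,0,0,0,0,-0.2,-0.06,0,0,0,0,0,-2,-0.06,0,0,0,0,0,-5,-0.06,0,0,0,0,0,-9,-0.06,0,0,0,0,0,-12.5,-0.06,0,0,0,0,0,-12.5,-0.06]}}

```text
time: 13.5
tool_pos: [0.4214, -0.0056, 0.1766]
ee_rot: [3.139, -0.011, 0.105]
wrist_force: [0.6, 0.5, 0.2]
width: 0.05
finger_force: 0.0
```

```bash
python3 - <<'E'
from h import *
state()
go(top(-.06)+.07*AX,RP,'pre')
s=snap('top');c=cloud(s);z=c[...,2];save(s,'t5.png')
for t in TR:
  p,a=TR[t];a=np.radians(a);q=(c[...,:2]-p)@np.array([[np.cos(a),-np.sin(a)],[np.sin(a),np.cos(a)]])
  for h in(-1,1):
    m=(z>.065)&(z<.095)&(q[...,0]*h>.004)&(q[...,0]*h<.066)&(abs(q[...,1])<.041)
    if m.sum()>30: r=cv2.minAreaRect((q[m]*1000).astype(np.float32));print(t,h,m.sum(),np.round(r[0],1),np.round(r[1],1),round(r[2],1),np.median(z[m]))
E
```

```text
t 13.5 pos [ 0.4214 -0.0056  0.1766] rot [ 3.139 -0.011  0.105] w 0.05 F [0.6 0.5 0.2]
pre rv [-0.057  0.546  0.206] cm [14.48  0.21  0.63] rows 2.9 3.9
L 1 331 [30.1 -3.3] [31.1 44.1] 89.0 0.08047810472115557
M 1 184 [41.   4.9] [30.4 29.1] 84.1 0.08138825182261222
R -1 347 [-34.7  -0.1] [31.3 42.6] 89.9 0.08085000216497207
```

Call:
{"op": "move_arm", "data": {"deltas": [-0.015,0.14,0.05,3,0,0,-0.06,-0.03,0.28,0.1,7,0.1,0,-0.06,-0.045,0.42,0.155,11,0.2,0.3,-0.06,-0.057,0.546,0.206,14.3,0.2,0.6,-0.06,-0.057,0.546,0.206,14.3,0.2,0.6,-0.06,-0.057,0.546,0.206,14.3,0.2,0.6,-0.06,-0.057,0.546,0.206,14.3,0.2,0.6,-0.06,-0.057,0.546,0.206,14.3,0.2,0.6,-0.06]}}

```text
time: 14.35
tool_pos: [0.5609, 0.0074, 0.1658]
ee_rot: [-3.141, -0.548, -0.107]
wrist_force: [0.1, 0.7, 0.6]
width: 0.0498
finger_force: 0.0
```

```bash
python3 - <<'E'
from h import *
state()
go(top(-.06)-.033*AX,RP,'grasp')
E
```

```text
t 14.35 pos [0.5609 0.0074 0.1658] rot [-3.141 -0.548 -0.107] w 0.0498 F [0.1 0.7 0.6]
grasp rv [-0.     0.011 -0.   ] cm [ 0.84 -0.05 10.03] rows 2.0 0.1
```

Call:
{"op": "move_arm", "data": {"deltas": [0,0.008,0,0.6,-0.05,2,-0.06,0,0.008,0,0.6,-0.05,5,-0.06,0,0.008,0,0.6,-0.05,8,-0.06,0,0.008,0,0.6,-0.05,10,-0.06,0,0.008,0,0.6,-0.05,10,-0.06,0,0.008,0,0.6,-0.05,10,1,0,0.008,0,0.6,-0.05,10,1,0,0.008,0,0.6,-0.05,10,1]}}

```text
time: 15.15
tool_pos: [0.6182, 0.0022, 0.0847]
ee_rot: [-3.141, -0.559, -0.107]
wrist_force: [-0.7, 0.8, 2.4]
width: 0.0298
finger_force: 30.0
```

```bash
python3 - <<'E'
from h import *
state()
go(top(-.06)-.033*AX,RP,'grasp')
E
```

```text
t 15.15 pos [0.6182 0.0022 0.0847] rot [-3.141 -0.559 -0.107] w 0.0298 F [-0.7  0.8  2.4]
grasp rv [-0.001 -0.    -0.   ] cm [0.14 0.04 0.12] rows 0.0 0.0
```

Call:
{"op": "move_arm", "data": {"deltas": [0,0,0,0,0,-1,1,0,0,0,0,0,-2.5,1,0,0,0,0,0,-4.5,1,0,0,0,0,0,-7,1,0,0,0,0,0,-7,1,0,0,0,0,0,-7,1]}}

```text
time: 15.75
tool_pos: [0.5805, 0.0063, 0.1428]
ee_rot: [-3.141, -0.557, -0.107]
wrist_force: [-0.0, 0.4, -1.7]
width: 0.0297
finger_force: 30.0
```

```bash
python3 - <<'E'
from h import *
state()
go(*slot('R',.030,.17),'.17')
go(*slot('R',.030,.15),'.15')
E
```

```text
t 15.75 pos [0.5805 0.0063 0.1428] rot [-3.141 -0.557 -0.107] w 0.0297 F [-0.   0.4 -1.7]
.17 rv [ 0.027 -0.556 -0.098] cm [-3.13 19.27 -5.17] rows 4.0 3.8
.15 rv [ 0.027 -0.556 -0.098] cm [-4.19 19.27 -3.47] rows 4.0 3.8
```

Call:
{"op": "move_arm", "data": {"deltas": [0,0,0,0,0,-4,1,0,-0.1,0,-1,1.5,-8,1,0.005,-0.22,-0.02,-2,5.5,-8,1,0.012,-0.34,-0.04,-2.5,10,-7,1,0.02,-0.45,-0.07,-3,14.5,-6,1,0.027,-0.556,-0.098,-3.1,19,-5.2,1,0.027,-0.556,-0.098,-3.1,19.2,-5.2,1,0.027,-0.556,-0.098,-4.2,19.2,-3.5,1]}}

```text
time: 16.55
tool_pos: [0.5082, -0.181, 0.1485]
ee_rot: [3.142, 0.0, -0.009]
wrist_force: [0.4, -0.4, -0.8]
width: 0.0296
finger_force: 30.0
```

Call:
{"op": "move_arm", "data": {"deltas": [0,0,0,0,0,0,1,0,0,0,0,0,0,1,0,0,0,0,0,0,1]}}

```text
time: 16.85
tool_pos: [0.5068, -0.1785, 0.1505]
ee_rot: [3.141, -0.001, -0.005]
wrist_force: [-0.0, -0.3, -1.0]
width: 0.03
finger_force: 30.0
```

```bash
python3 - <<'E'
from h import *
state()
go(*slot('R',.030,.05),'.05')
E
```

```text
t 16.85 pos [ 0.5068 -0.1785  0.1505] rot [ 3.141e+00 -1.000e-03 -5.000e-03] w 0.03 F [-0.  -0.3 -1. ]
.05 rv [ 0.001 -0.001  0.   ] cm [-0.04  0.11 10.05] rows 2.0 0.0
```

Call:
{"op": "move_arm", "data": {"deltas": [0,0,0,0,0.1,4,1,0,0,0,0,0.1,7.5,1,0,0,0,0,0.1,8.8,1,0,0,0,0,0.1,9.3,1,0,0,0,0,0.1,9.7,1,0,0,0,0,0.1,9.9,1,0,0,0,0,0.1,10,1,0,0,0,0,0.1,10,1]}}

```text
time: 17.65
tool_pos: [0.5074, -0.1805, 0.0508]
ee_rot: [3.14, -0.002, -0.006]
wrist_force: [-0.2, -0.3, -1.0]
width: 0.0303
finger_force: 30.0
```

Call:
{"op": "move_arm", "data": {"deltas": [0,0,0,0,0,0.1,1,0,0,0,0,0,0.15,1,0,0,0,0,0,0.15,1]}}

```text
time: 17.95
tool_pos: [0.5076, -0.1805, 0.0507]
ee_rot: [3.14, -0.002, -0.006]
wrist_force: [-1.6, 1.1, 7.3]
width: 0.0298
finger_force: 30.0
```

Contact. I'll release, rise and go on to the last pack, at -120.

Call:
{"op": "move_arm", "data": {"deltas": [0,0,0,0,0,-0.1,-0.06,0,0,0,0,0,-0.2,-0.06,0,0,0,0,0,-2,-0.06,0,0,0,0,0,-5,-0.06,0,0,0,0,0,-9,-0.06,0,0,0,0,0,-12.5,-0.06,0,0,0,0,0,-12.5,-0.06]}}

```text
time: 18.65
tool_pos: [0.5095, -0.1814, 0.1796]
ee_rot: [3.136, -0.01, -0.006]
wrist_force: [0.4, 0.8, -0.3]
width: 0.0496
finger_force: 0.0
```

```bash
python3 - <<'E'
from h import *
state()
go(top(-.12)+.07*AX,RP,'pre')
E
```

```text
t 18.65 pos [ 0.5095 -0.1814  0.1796] rot [ 3.136 -0.01  -0.006] w 0.0496 F [ 0.4  0.8 -0.3]
pre rv [-0.023  0.548  0.099] cm [  4.89 -12.96   0.75] rows 2.8 3.7
```

Call:
{"op": "move_arm", "data": {"deltas": [-0.005,0.14,0.025,1.2,-3,0,-0.06,-0.01,0.28,0.05,2.4,-6.5,0,-0.06,-0.017,0.42,0.075,3.6,-10,0.3,-0.06,-0.023,0.556,0.099,5.2,-13,0.7,-0.06,-0.023,0.556,0.099,5.2,-13,0.7,-0.06,-0.023,0.556,0.099,5.2,-13,0.7,-0.06,-0.023,0.556,0.099,5.2,-13,0.7,-0.06,-0.023,0.556,0.099,5.2,-13,0.7,-0.06]}}

```text
time: 19.45
tool_pos: [0.5609, -0.0518, 0.1679]
ee_rot: [-3.137, -0.558, -0.11]
wrist_force: [-1.1, -0.0, 0.3]
width: 0.0498
finger_force: 0.0
```

```bash
python3 - <<'E'
from h import *
state()
go(top(-.12)-.033*AX,RP,'grasp')
E
```

```text
t 19.45 pos [ 0.5609 -0.0518  0.1679] rot [-3.137 -0.558 -0.11 ] w 0.0498 F [-1.1 -0.   0.3]
grasp rv [-0.003  0.001 -0.003] cm [0.09 0.09 9.88] rows 2.0 0.0
```

Call:
{"op": "move_arm", "data": {"deltas": [0,0,-0.003,0.1,0.05,2,-0.06,0,0,-0.003,0.1,0.05,5,-0.06,0,0,-0.003,0.1,0.05,8,-0.06,0,0,-0.003,0.1,0.05,9.9,-0.06,0,0,-0.003,0.1,0.05,9.9,-0.06,0,0,-0.003,0.1,0.05,9.9,1,0,0,-0.003,0.1,0.05,9.9,1,0,0,-0.003,0.1,0.05,9.9,1]}}

```text
time: 20.25
tool_pos: [0.6129, -0.0566, 0.0845]
ee_rot: [-3.139, -0.559, -0.106]
wrist_force: [-1.2, -0.1, 2.1]
width: 0.0298
finger_force: 30.0
```

```bash
python3 - <<'E'
from h import *
state()
go(top(-.12)-.033*AX,RP,'grasp')
E
```

```text
t 20.25 pos [ 0.6129 -0.0566  0.0845] rot [-3.139 -0.559 -0.106] w 0.0298 F [-1.2 -0.1  2.1]
grasp rv [-0.003 -0.     0.001] cm [0.07 0.14 0.04] rows 0.0 0.0
```

Call:
{"op": "move_arm", "data": {"deltas": [0,0,0,0,0,-1,1,0,0,0,0,0,-2.5,1,0,0,0,0,0,-4.5,1,0,0,0,0,0,-7,1,0,0,0,0,0,-10,1,0,0,0,0,0,-10,1]}}

```text
time: 20.85
tool_pos: [0.5604, -0.051, 0.1732]
ee_rot: [-3.139, -0.564, -0.105]
wrist_force: [-0.3, -1.2, -0.0]
width: 0.0298
finger_force: 30.0
```

```bash
python3 - <<'E'
from h import *
state()
go(*slot('L',-.033,.18),'.18')
E
```

```text
t 20.85 pos [ 0.5604 -0.051   0.1732] rot [-3.139 -0.564 -0.105] w 0.0298 F [-0.3 -1.2 -0. ]
.18 rv [-0.011 -0.564  0.031] cm [-11.91 -19.19  -8.29] rows 4.8 3.8
```

Call:
{"op": "move_arm", "data": {"deltas": [0,-0.12,0.005,-2,-3,-3,1,0,-0.24,0.01,-4.5,-7,-5.5,1,-0.005,-0.36,0.015,-7,-11,-7,1,-0.008,-0.47,0.02,-9.5,-15,-8,1,-0.011,-0.564,0.031,-11.9,-19,-8.3,1,-0.011,-0.564,0.031,-11.9,-19.2,-8.3,1,-0.011,-0.564,0.031,-11.9,-19.2,-8.3,1,-0.011,-0.564,0.031,-11.9,-19.2,-8.3,1]}}

```text
time: 21.65
tool_pos: [0.4353, 0.1543, 0.1752]
ee_rot: [-3.142, 0.008, -0.137]
wrist_force: [-0.6, 0.1, -2.0]
width: 0.0297
finger_force: 30.0
```

```bash
python3 - <<'E'
from h import *
state()
go(*slot('L',-.033,.050),'.05')
E
```

```text
t 21.65 pos [0.4353 0.1543 0.1752] rot [-3.142  0.008 -0.137] w 0.0297 F [-0.6  0.1 -2. ]
.05 rv [-0.     0.008 -0.   ] cm [ 0.16 -0.05 12.52] rows 2.5 0.1
```

Call:
{"op": "move_arm", "data": {"deltas": [0,0,0,0,0,4,1,0,0,0,0,0,8,1,0,0,0,0,0,11,1,0,0,0,0,0,12,1,0,0,0,0,0,12.4,1,0,0,0,0,0,12.6,1,0,0,0,0,0,12.7,1,0,0,0,0,0,12.7,1]}}

```text
time: 22.45
tool_pos: [0.4355, 0.1555, 0.0502]
ee_rot: [-3.14, 0.006, -0.136]
wrist_force: [-0.0, -0.7, -1.7]
width: 0.0295
finger_force: 30.0
```

Call:
{"op": "move_arm", "data": {"deltas": [0,0,0,0,0,0.1,1,0,0,0,0,0,0.15,1,0,0,0,0,0,0.15,1]}}

```text
time: 22.75
tool_pos: [0.4356, 0.1556, 0.0498]
ee_rot: [-3.14, 0.005, -0.136]
wrist_force: [-0.8, -0.6, 6.9]
width: 0.0295
finger_force: 30.0
```

Call:
{"op": "move_arm", "data": {"deltas": [0,0,0,0,0,-0.1,-0.06,0,0,0,0,0,-0.2,-0.06,0,0,0,0,0,-2,-0.06,0,0,0,0,0,-5,-0.06,0,0,0,0,0,-9,-0.06,0,0,0,0,0,-13,-0.06,0,0,0,-2,-3,-16,-0.06,0,0,0,-4,-6,-18,-0.06]}}

```text
time: 23.55
tool_pos: [0.4051, 0.2204, 0.2306]
ee_rot: [-3.138, 0.005, -0.139]
wrist_force: [0.2, 0.2, -0.2]
width: 0.0498
finger_force: 0.0
```

Call:
{"op": "move_arm", "data": {"deltas": [0,0,0,0,-4.5,0,-0.06,0,0,0,0,-9,0,-0.06,0,0,0,0,-13,0,-0.06,0,0,0,0,-17,0,-0.06,0,0,0,0,-17,0,-0.06,0,0,0,0,-17,0,-0.06]}}

```text
time: 24.15
tool_pos: [0.427, 0.3885, 0.2268]
ee_rot: [3.141, 0.01, -0.135]
wrist_force: [-0.2, 0.3, 0.8]
width: 0.0499
finger_force: 0.0
```

```bash
python3 - <<'E'
from h import *
state()
s=snap('top');c=cloud(s);z=c[...,2];save(s,'t6.png');save(snap('side'),'s6.png')
for t in TR:
  p,a=TR[t];a=np.radians(a);q=(c[...,:2]-p)@np.array([[np.cos(a),-np.sin(a)],[np.sin(a),np.cos(a)]])
  for h in(-1,1):
    m=(z>.065)&(z<.095)&(q[...,0]*h>.004)&(q[...,0]*h<.066)&(abs(q[...,1])<.041)
    if m.sum()>30: r=cv2.minAreaRect((q[m]*1000).astype(np.float32));print(t,h,m.sum(),np.round(r[0],1),np.round(r[1],1),round(r[2],1),np.median(z[m]))
m=(z>.075)&(z<.115)&(abs(c[...,0]-.51)<.06)&(abs(c[...,1]-.33)<.05)
print('ball',m.sum(),c[m].mean(0))
E
```

```text
t 24.15 pos [0.427  0.3885 0.2268] rot [ 3.141  0.01  -0.135] w 0.0499 F [-0.2  0.3  0.8]
L -1 329 [-31.7  -0.9] [30.6 43.8] 89.1 0.08058362290392562
L 1 330 [30.  -3.3] [30.6 44. ] 89.5 0.08069178019336243
M -1 320 [-27.5  -1.6] [30.1 43.7] 89.3 0.08098537636842529
M 1 317 [32.2  6.1] [43.9 30.2] 0.3 0.08076002677938265
R -1 348 [-34.7   0.2] [31.1 42.7] 89.8 0.0811676852025075
R 1 334 [33.3 -1.3] [41.5 30.3] 0.1 0.08089143983580627
ball 136 [0.47868678 0.33499963 0.09845743]
```

View pics/t6.png

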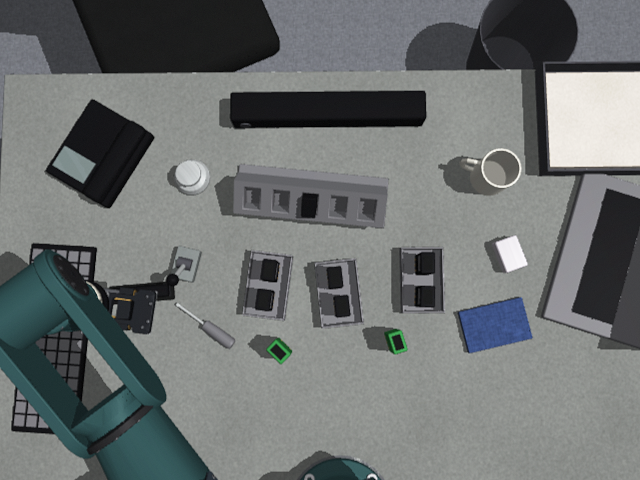

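View pics/s6.png

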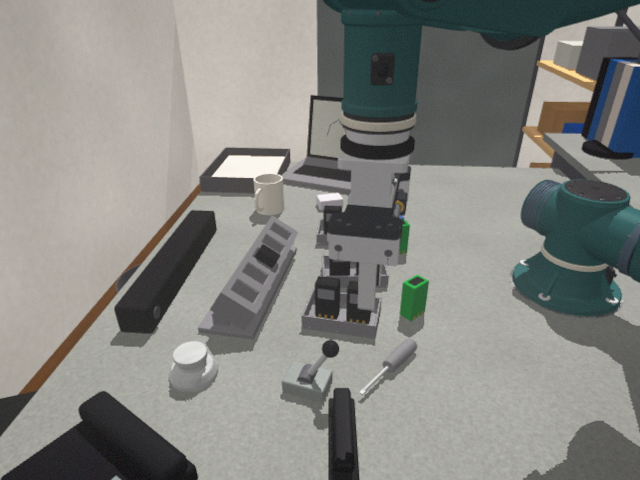

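The top view shows all six packs upright, two in each tray ((267,285), (337,292), (421,278)). The blank is still in the middle bay (309,205), the lever ball (172,280) is on the off side, and the bystanders haven't moved. The side view agrees, and the gripper is clear of everything.

```bash
python3 -c "
from bench import robot
print(robot.close_job())"
```

```text
the job is handed in; nothing more can be done
None
```

The job is handed in: I switched the charger off first, then dealt the four packs starting with the empty tray, and each tray now holds two upright packs, with the blanking plug still in its bay.

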